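# Seat, latch and start a board in the spring-carriage tester

### The job

By pushing and pressing with the fingertips only, picking nothing up, put the circuit board in the bench tester under test: first push the board along its nest until it is flush against the two locating pins, leaving the sprung carriage back at rest; then push the carriage by its blue handle towards the grey housing, well past the catch, and let go so that it springs back and stays latched at its middle position. Once it is latched and your hand is off it, press the green start button on the housing fully down, let it come up again and move clear. The board must stay lying in its nest and everything else on the bench must stay where it is.

Things in the scene. Friction and masses are not known exactly. Their poses are not given: they have to be found in the camera images.
- jig: Board tester fixed on the bench: base plate 270 x 136 mm, its top at z 14 mm. Origin at the bench under the plate's middle; x is the push direction (to the housing), z up, +y the pawl's side. Grey housing: x 61 to 133 mm, 110 wide, top z 76; its black hood: x 25 to 63 mm, 90 wide, z 56 to 76. The bench is free behind the handle end (x below -135 mm).
- carriage (a joint): Carriage travel to the housing, m: 0 at rest, 0.052 end stop. Just past 0.037 the pawl drops behind the stop pin (push to 0.045 to be sure); let go from there, it springs back to about 0.036 and is latched (middle). Let go before 0.036 it returns to 0. Spring 4 N at rest, 8 N at the end stop, plus damping 70 N per m/s: push at 0.05 m/s or slower.
- handle_push (a point): Centre of the rear (pushing) face of the carriage's blue upright handle, 70 mm above the bench; travels with the carriage, axes as the jig. The handle is a plate 10 mm thick (x), 64 mm wide (y), from 27 to 82 mm above the bench; push it along jig +x. At rest it is 130 mm behind the jig's origin.
- nest_home (a point): Where the board's origin lies when it is flush against both locating pins; travels with the carriage, axes as the jig, 37 mm above the bench. Ledges carry the board at its two y ends; between them is a trough 58 mm wide, floor at z 27 mm, so fingertips reach below the board behind its rear edge; side rails rise to z 42. The handle's front face is 90 mm behind this point, its braces 78 mm.
- test_board: Green circuit board in the carriage's nest: 48 mm (x, along the push) x 68 mm (y) x 2 mm, components to 12 mm. Origin: centre of its underside; axes about as the jig. Push its rear edge, 24 mm behind the origin. It starts 7 to 13 mm short of the pins, weighs about 33 g and slides easily; a rise of 2 to 3 N means it met the pins (the carriage gives at 4 N).
- pawl (a joint): Angle of the spring pawl (flat steel lever with a red tab, on the jig's +y side), in rad: 0 when dropped in across the path of the stop pin, up to about 0.15 while the pin passes.
- pawl_nose (a point): Tip of the pawl's nose, 34 mm above the bench.
- stop_pin (a point): Top of the brass stop pin on the carriage's +y side, 38 mm above the bench; 6 mm in diameter. Latched, it rests against the end of the pawl's nose.
- start_button (a joint): Travel of the green start button, in m: 0 up, 0.006 fully down, at 5 N; it springs back.
- start_button_top (a point): Centre of the top of the green start button, 22 mm in diameter, on top of the grey housing, 98 mm above the bench; press straight down. It stands in a black collar 38 mm in diameter, 10 mm lower.
- spare_board: A second, identical circuit board lying on the bench beyond the housing; to be left alone. Origin at the centre of its underside.
- tweezers: Steel tweezers, 125 mm long, 9 mm high, lying on the bench along the jig's +y side; to be left alone.
- loupe: Black eye loupe, 40 mm in diameter, 27 mm high, on the jig's -y side; to be left alone.
- flux_bottle: Amber bottle with a white nozzle, 33 mm in diameter, 82 mm high; to be left alone.
- parts_tin: Round open tin with screws, 61 mm in diameter, 19 mm high; to be left alone.
- ball_pen: White ball pen, 145 mm long, 9 mm thick; to be left alone.
Mind the look-alikes: they are no part of the job. What is shaped like the test_board but brown, purple or red is not meant.

How it is judged:
By the outcome, as a careful person would: the job done as asked, in the order asked, and still so for the second after the job is handed in, with the robot touching nothing.
It also fails if it takes over 51 s, if anything falls off the work surface, if the arm or the gripper's body presses on something with over 40 N, if the wrist force passes 120 N, or if a joint passes its speed limit or range.

### The arm

A 6-joint arm with a two-finger parallel gripper is mounted at the origin on a cart in front of the work surface, level with it; the furniture and walls round the work are solid. World frame = base frame: x ahead of the robot, y to its left, z up, the work surface at z = 0. Lengths are in mm, angles in degrees, forces in N, time in s.
With the tool pointing down it reaches from about 350 to 850 mm from the base axis. Payload 8.1 kg.
Tool frame: the origin (TCP) lies between the finger pads; the fingertips stand 22 mm ahead of it and the grasp point (between the pads) lies 3 mm ahead of it (r.nose_length is the z of the fingertips in the tool frame, in mm); z points along the fingers, x is the direction in which the jaws open and shut, and the axes are right-handed (so a half turn about z gives the same grasp; the last joint's range is limited). The gripper opens to 85 mm and grips with 20 to 120 N. Pads are 22 mm wide; open, the fingers measure 114 mm over their backs; the gripper's body (76 mm by 85 mm) begins 54 mm behind the grasp point. The pads swing forward as they close: fully open they stand 13 mm farther back than shut.
Start: joints at [-73.648, 7.471, 85.268, -0, 87.261, -4.893], TCP at [217.437, -559.22, 253.292] pointing down, gripper open.
Joint ranges: [-169.43, 169.43], [-51.17, 129.36], [1.28, 143.12], [-76.62, 256.62], [0, 156.53], [-152.29, 152.29]. Speed limits (degrees/s): [136.94, 136.94, 159.86, 180, 180, 180].

### API

Orientations are given as [roll, pitch, yaw] about the fixed x, y, z axes, in that order (R = Rz(yaw) Ry(pitch) Rx(roll)).
In Python, from bench import r gives the robot as it stands.
- The arm moves only by the shell command python3 -m jog 'ROWS' [FORCE]. ROWS is JSON, a list of rows, each a list of 5 numbers: the shift along the tool's x, y, z in m, then the turn about the tool's z in degrees, then the opening in per cent of the stroke, from 0 (shut) to 100 (fully open). A call has 1 to 8 rows; each row is the pose to reach, as a shift and turn from the pose measured when the call began, along the tool's axes at that moment; what a row does not reach only later rows make up. A row lasts 1/10 s, in which the tool goes at most 50 mm and 8.59 degrees, less where a joint would pass 70% of its speed; a pose out of reach is approached as far as the arm can. A call with a gripper value outside its range is refused whole. The fingers move at their own pace and stop on an object; FORCE is the grip in N (left out, the last holds). Time passes only in rows, so rows that repeat a pose let the fingers close. It gives the time, the measured TCP pose, the force and the opening at its end, in the units of the state.
- r.sense(): the state, without advancing time (a new reading comes with each control period).
- r.snapshot(name): name is "scene" or "top" or "wrist"; returns a dict with "image" (400x640x3 uint8, red, green, blue), "K" (3x3 intrinsics, pixels), "T" (4x4, takes a point from camera to world coordinates); the wrist camera has in their place "tool_from_camera" (4x4, takes a point from camera to tool coordinates, whose origin is the TCP and whose axes are the tool frame's). Camera axes: x right, y down, z forward; pixel columns grow to the right and rows downward; lengths in mm; the calibration is good to about 2 mm. A picture is of the moment at which its call begins: read the wrist's pose just before it. There is no depth.
- r.hand_in(): hands the job in, once; it reports no verdict.
Trained networks look in a picture, given as the dict that the camera call returned (one of the last four; its "shot" number tells which), for a name from the list of things; names that differ only in an ending like _2 or _b are one class to them, and where a whole thing is asked for, a point or a joint stands for the part that bears it (a point fixed in the world has none). Each returns a list of dicts, best first, with "conf" (0 to 1); they miss things now and then, are a little off and sometimes report something else, mostly with a low value. They report only what shows in the picture. A call takes as long as a camera call. They do not tell look-alikes from the thing itself.
- r.search_frame(picture, label): "bbox" ([left, top, right, bottom] in pixels, round what is visible of it).
- r.pinpoint(picture, label): "uv" ([column, row] in pixels: a listed point, or the origin of a listed thing).
The state is a dict: "time": time; "joint_pos": joint angles; "qd": joint speeds; "joint_efforts": joint torques, N m; "tool_pos": TCP position; "tcp_rot": TCP orientation; "ft_force": force on the tool from outside, world axes, zero at the start; "wrist_torque": the same for the moment, N m; "finger_gap": finger opening in mm.
Only numpy, scipy, OpenCV 4.12 (cv2) and the standard library are available. Lean on these libraries where they do the work, as an engineer would, in place of code of your own. Each camera call takes 0.05 s, during which the arm holds its last target. There are 200 camera calls.

## Working session

There is one attempt and no reset: what is moved stays moved. The work goes in short steps, Python scripts to look and compute and a shell command to move; the robot and the scene stay as the last step left them, time stands still between calls to the robot, and variables do not carry over. Pictures are saved under pics/ and viewed, about 8 in all and at most 12, crops included, and the job is handed in when it is done.

```bash
mkdir -p pics; cat > h.py <<'E'
import numpy as np, cv2
from bench import r
from scipy.spatial.transform import Rotation as R
def Tcam(p,s=None):
    if "T" in p: return np.array(p["T"])
    T=np.eye(4);T[:3,:3]=R.from_euler('xyz',s["tcp_rot"],degrees=True).as_matrix();T[:3,3]=s["tool_pos"]
    return T@np.array(p["tool_from_camera"])
def world(p,uv,z,s=None):
    T=Tcam(p,s);d=T[:3,:3]@np.linalg.solve(np.array(p["K"]),[uv[0],uv[1],1.]);o=T[:3,3]
    return o+d*(z-o[2])/d[2]
def save(p,n,crop=None,f=1):
    im=np.ascontiguousarray(p["image"])[:,:,::-1]
    if crop: a,b,c,d=crop; im=im[b:d,a:c]
    cv2.imwrite("pics/"+n,cv2.resize(im,None,fx=f,fy=f,interpolation=cv2.INTER_CUBIC))
Z=dict(jig=0,handle_push=70,nest_home=37,test_board=37,pawl_nose=34,stop_pin=38,start_button_top=98,spare_board=0,flux_bottle=0,loupe=0,tweezers=0,parts_tin=0,ball_pen=0)
E
python3 - <<'E'
from h import *
np.set_printoptions(precision=1,suppress=True)
s=r.sense();print(s["time"],s["tool_pos"],s["tcp_rot"],s["finger_gap"],r.nose_length)
for c in ("scene","top"):
    p=r.snapshot(c);save(p,c+".png",f=1.25);print(c,p["T"][:3] if 0 else np.array(p["T"])[:3,3])
    for k,z in Z.items():
        for d in r.pinpoint(p,k)[:2]: print(k,round(d["conf"],2),np.array(d["uv"]),world(p,d["uv"],z))
E
```

```text
0.0 [ 217.3 -558.7  252.2] [-180.     0.1  -68.8] 85.31268215920007 22.0
scene [120.4 868.6 972.5]
jig 0.83 [328.7 235.2] [497.3 166.7   0. ]
handle_push 0.74 [333.7 221.6] [483.4 159.6  70. ]
handle_push 0.6 [336.5 195.6] [531.8  49.1  70. ]
nest_home 0.56 [327.2 220.3] [518.5 139.2  37. ]
test_board 0.82 [269.9 291.4] [530.  456.4  37. ]
test_board 0.68 [333.8 222.3] [494.9 136.3  37. ]
pawl_nose 0.65 [343.7 224.4] [462.8 126.   34. ]
stop_pin 0.75 [346.3 222.2] [458.1 116.2  38. ]
start_button_top 0.63 [316.1 238.3] [486.7 266.5  98. ]
flux_bottle 0.52 [331.  220.9] [521.3 106.4   0. ]
flux_bottle 0.49 [240.8 308.7] [586.4 526.8   0. ]
loupe 0.64 [298.1 229. ] [602.  193.9   0. ]
loupe 0.44 [325.8 235.4] [505.5 172.3   0. ]
tweezers 0.53 [353.3 241.2] [413.5 149.3   0. ]
parts_tin 0.83 [287.3 334.4] [428.3 525.9   0. ]
ball_pen 0.4 [387.1 152.9] [ 497.6 -346.     0. ]
ball_pen 0.3 [326.1 239. ] [497.  185.3   0. ]
top [ 345.3   98.9 1339.1]
jig 0.8 [311.3 218.1] [495.5 172.    0. ]
jig 0.34 [455.7 218.2] [ 494.8 -323.5    0. ]
handle_push 0.75 [349.5 203.6] [535.5  42.7  70. ]
nest_home 0.94 [319.  214.3] [504.2 144.1  37. ]
test_board 0.84 [373.2 225.1] [467.7 -37.1  37. ]
test_board 0.8 [184.4 202.2] [546.1 603.6  37. ]
pawl_nose 0.54 [319.  229.6] [452.9 144.   34. ]
stop_pin 0.59 [326.6 226.2] [464.  118.5  38. ]
start_button_top 0.4 [278.7 217.3] [487.1 271.4  98. ]
spare_board 0.53 [254.8 229.1] [457.5 367.    0. ]
flux_bottle 0.64 [208.5 191.4] [590.1 534.7   0. ]
loupe 0.41 [301.8 185.2] [611.5 206.2   0. ]
tweezers 0.45 [316.1 244.4] [405.1 154.9   0. ]
parts_tin 0.61 [212.2 233.1] [443.6 514.4   0. ]
ball_pen 0.58 [455.6 217.2] [ 498.2 -323.4    0. ]
ball_pen 0.5 [210.7 191.4] [590.1 526.9   0. ]
```

View pics/top.png

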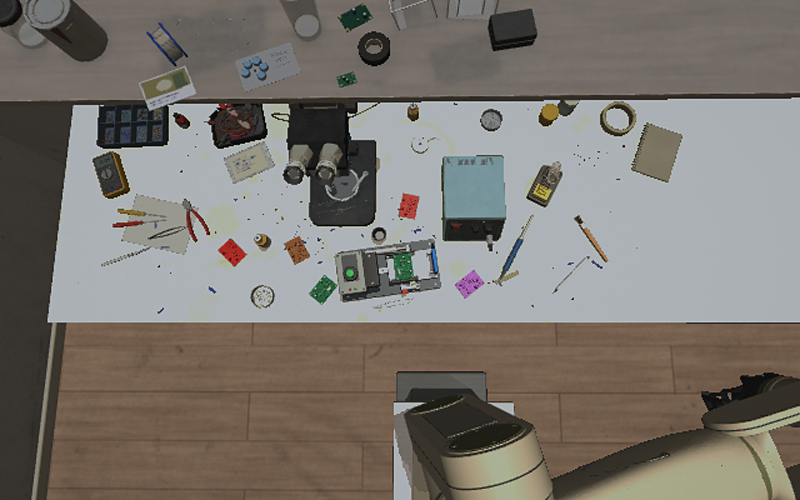

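View pics/scene.png

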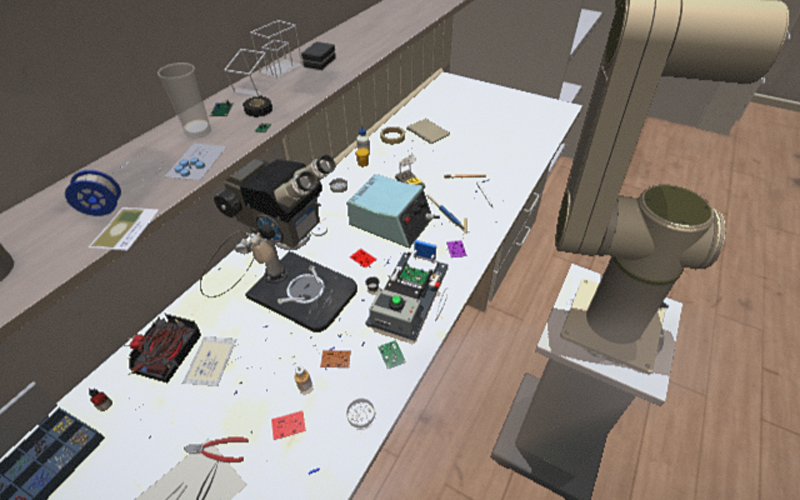

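```bash
python3 -m jog '[[-0.27,-0.27,-0.1,-68,20],[-0.27,-0.27,-0.1,-68,20],[-0.27,-0.27,-0.1,-68,20],[-0.27,-0.27,-0.1,-68,20],[-0.27,-0.27,-0.1,-68,20],[-0.27,-0.27,-0.1,-68,20],[-0.27,-0.27,-0.1,-68,20],[-0.27,-0.27,-0.1,-68,20]]'
```

```text
time: 2.2
tool_pos: [371.7, -207.7, 354.3]
tcp_rot: [180.0, -0.1, -0.4]
ft_force: [0.3, -1.3, -0.6]
finger_gap: 17.1
```

```bash
python3 -m jog '[[0.13,-0.3,-0.03,-10,20],[0.13,-0.3,-0.03,-10,20],[0.13,-0.3,-0.03,-10,20],[0.13,-0.3,-0.03,-10,20],[0.13,-0.3,-0.03,-10,20],[0.13,-0.3,-0.03,-10,20],[0.13,-0.3,-0.03,-10,20],[0.13,-0.3,-0.03,-10,20]]'
python3 - <<'E'
from h import *
np.set_printoptions(precision=1,suppress=True)
s=r.sense();p=r.snapshot("wrist");save(p,"w1.png",f=1.25);print(Tcam(p,s))
for k in ("jig","handle_push","nest_home","test_board","pawl_nose","stop_pin","start_button_top"):
        for d in r.pinpoint(p,k)[:2]: print(k,round(d["conf"],2),np.array(d["uv"]),world(p,d["uv"],Z[k],s))
print(r.sense()["time"])
E
```

```text
time: 3.0
tool_pos: [504.5, 95.0, 384.2]
tcp_rot: [-180.0, -0.1, 9.9]
ft_force: [-0.5, -0.5, -0.3]
finger_gap: 17.0
[[  1.    0.2   0.1 490.3]
 [  0.2  -0.9  -0.3 170.3]
 [  0.    0.3  -1.  503.8]
 [  0.    0.    0.    1. ]]
jig 0.94 [317.4 111.6] [497.6 168.9  -0. ]
handle_push 0.56 [313.4 192.3] [512.   44.5  70. ]
handle_push 0.17 [319.1 109.3] [498.5 172.8  70. ]
nest_home 0.95 [315.3 129. ] [498.4 141.7  37. ]
test_board 0.91 [412.9 156.9] [668.2 124.6  37. ]
test_board 0.65 [281.7 222. ] [466.7 -30.   37. ]
pawl_nose 0.68 [320.6  27.5] [481.  287.6  34. ]
pawl_nose 0.64 [290.9 126.2] [458.3 139.1  34. ]
stop_pin 0.96 [293.6 147. ] [467.9 106.9  38. ]
start_button_top 0.56 [321.5  30.9] [484.1 268.   98. ]
3.4
```

View pics/w1.png

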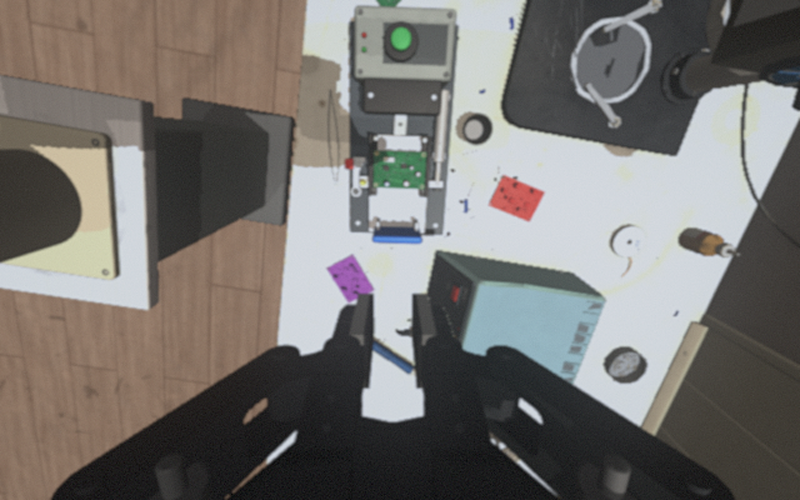

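```bash
python3 -m jog '[[0.001,0.011,0.23,3,20],[0.001,0.011,0.23,3,20],[0.001,0.011,0.23,3,20],[0.001,0.011,0.23,3,20],[0.001,0.011,0.23,3,20],[0.001,0.011,0.23,3,20],[0.001,0.011,0.23,3,20]]'
python3 - <<'E'
from h import *
np.set_printoptions(precision=1,suppress=True)
s=r.sense();p=r.snapshot("wrist");save(p,"w2.png",f=1.25);print(s["tool_pos"],s["tcp_rot"])
for k in ("jig","handle_push","nest_home","test_board","pawl_nose","stop_pin","start_button_top"):
        for d in r.pinpoint(p,k)[:2]: print(k,round(d["conf"],2),np.array(d["uv"]),world(p,d["uv"],Z[k],s))
print(r.sense()["time"])
E
```

```text
time: 4.1
tool_pos: [506.9, 79.2, 155.3]
tcp_rot: [180.0, -0.1, 6.5]
ft_force: [0.7, -0.5, 1.3]
finger_gap: 17.1
[506.9  79.2 155.3] [180.   -0.1   6.5]
jig 0.56 [317.2  90.2] [498.8 172.8   0. ]
handle_push 0.89 [319.3 248. ] [514.   48.5  70. ]
test_board 0.9 [490.  166.9] [654.7 125.3  37. ]
test_board 0.69 [322.4 138.2] [507.2 133.4  37. ]
pawl_nose 0.66 [263.1 122.6] [456.5 140.3  34. ]
stop_pin 0.88 [270.2 158.8] [464.9 111.3  38. ]
4.5
```

View pics/w2.png

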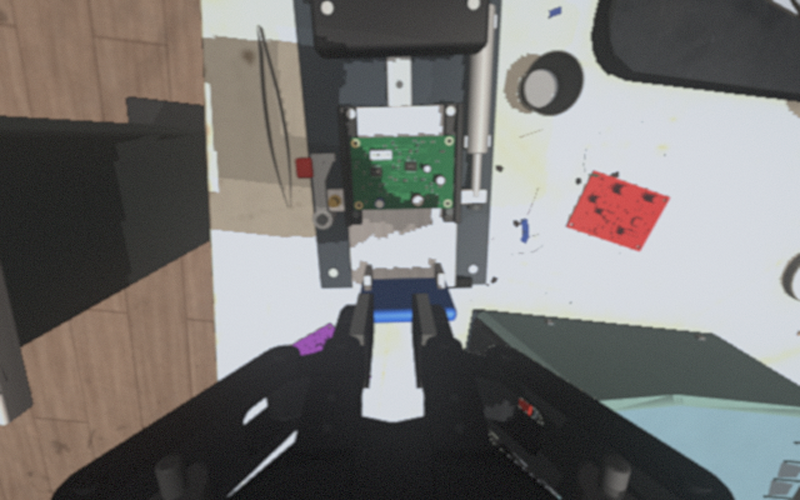

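```bash
python3 - <<'E'
from h import *
np.set_printoptions(precision=1,suppress=True)
s=r.sense();p=r.snapshot("wrist");save(p,"w3.png",(250,60,400,270),2.8)
for n,u,z in (("rl",(352,209),39),("rr",(452,209),39),("fl",(351,137),39),("fr",(452,137),39),("pinl",(351,113),42),("pinr",(450,112),42),("platebl",(322,287),14),("platebr",(487,287),14),("plateR",(497,57),14),("plateL",(297,57),14),("handle tl",(372,279),82),("tr",(450,279),82),("bl",(372,320),82),("br",(455,318),82),("supply",(470,310),60),("supply",(470,310),0)): print(n,world(p,np.array(u)/1.25,z,s))
E
```

```text
rl [476.  105.8  39. ]
rr [544.4 113.5  39. ]
fl [471.7 152.9  39. ]
fr [536.7 160.3  39. ]
pinl [470.9 167.3  42. ]
pinr [532.5 174.9  42. ]
platebl [454.5  33.4  14. ]
platebr [588.5  48.3  14. ]
plateR [562.6 214.9  14. ]
plateL [428.9 199.7  14. ]
handle tl [495.2  73.8  82. ]
tr [541.7  79.   82. ]
bl [497.8  46.3  82. ]
br [549.   53.4  82. ]
supply [564.1  49.   60. ]
supply [582.7  19.2   0. ]
```

View pics/w3.png

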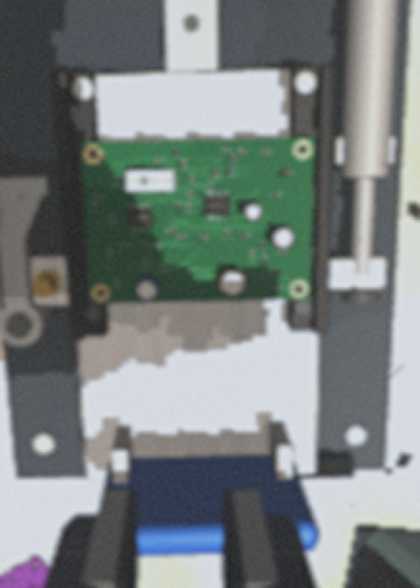

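```bash
python3 -m jog '[[0.0066,-0.0081,0.01,-1,8],[0.0066,-0.0081,0.02,-1,8],[0.0066,-0.0081,0.05,-1,8],[0.0066,-0.0081,0.07,-1,8],[0.0066,-0.0081,0.07,-1,8],[0.0066,-0.0081,0.07,-1,8]]'
python3 - <<'E'
from h import *
s=r.sense();p=r.snapshot("wrist");save(p,"w4.png",f=1.25);print(s["tool_pos"],s["tcp_rot"])
E
```

```text
time: 5.15
tool_pos: [512.3, 88.6, 84.5]
tcp_rot: [180.0, -0.0, 7.5]
ft_force: [0.3, 0.6, 0.0]
finger_gap: 7.0
[512.34576625  88.5788404   84.46985744] [ 1.79951381e+02 -3.69002556e-02  7.53656090e+00]
```

View pics/w4.png

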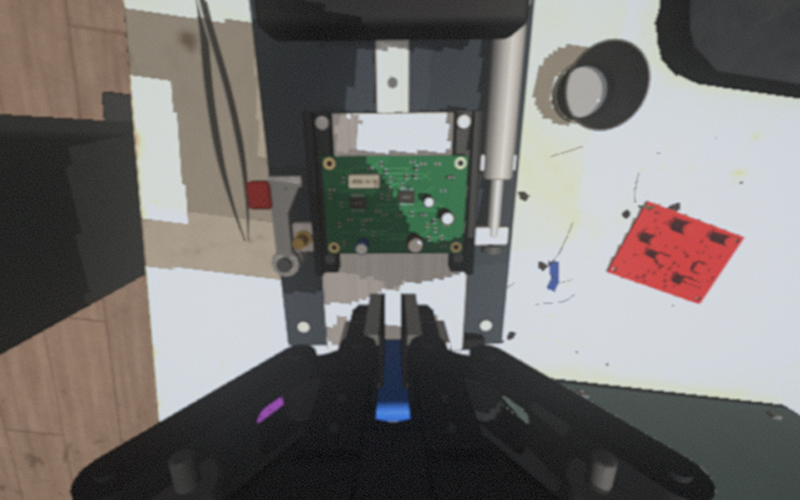

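```bash
python3 -m jog '[[0,0,0.015,0,8],[0,0,0.022,0,8],[0,0,0.027,0,8],[0,0,0.031,0,8],[0,0,0.031,0,8],[0,0,0.031,0,8]]'
```

```text
time: 5.8
tool_pos: [513.5, 88.6, 54.7]
tcp_rot: [179.9, -0.2, 7.5]
ft_force: [0.1, 1.0, 0.3]
finger_gap: 6.7
```

```bash
python3 -m jog '[[0,-0.003,0.0015,0,8],[0,-0.006,0.0015,0,8],[0,-0.009,0.0015,0,8],[0,-0.012,0.0015,0,8],[0,-0.014,0.0015,0,8],[0,-0.014,0.0015,0,8]]'
python3 -m jog '[[0,-0.001,0,0,8],[0,-0.002,0,0,8],[0,-0.003,0,0,8],[0,-0.003,0,0,8]]'
```

```text
time: 6.4
tool_pos: [511.6, 102.8, 53.3]
tcp_rot: [179.9, -0.2, 7.6]
ft_force: [-0.6, 0.4, -0.0]
finger_gap: 6.7
time: 6.8
tool_pos: [511.2, 105.9, 53.2]
tcp_rot: [180.0, -0.2, 7.6]
ft_force: [0.8, 0.8, 0.4]
finger_gap: 6.8
```

```bash
python3 -m jog '[[0,-0.001,0,0,8],[0,-0.002,0,0,8],[0,-0.002,0,0,8]]'
python3 - <<'E'
from h import *
s=r.sense();p=r.snapshot("wrist");save(p,"w5.png",(200,40,440,280),2.4);print(s["tool_pos"],s["ft_force"])
E
```

```text
time: 7.1
tool_pos: [510.9, 108.0, 53.2]
tcp_rot: [180.0, -0.2, 7.6]
ft_force: [0.5, 0.1, -0.8]
finger_gap: 6.9
[510.8854226  107.96646016  53.21385057] [ 0.51615084  0.1177849  -0.81381007]
```

View pics/w5.png

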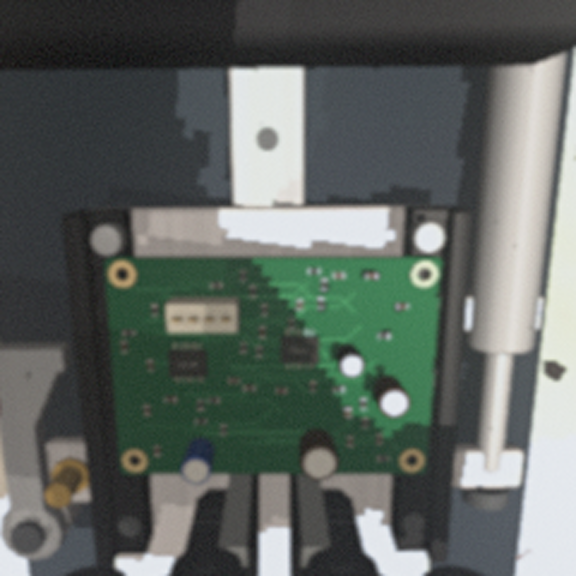

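```bash
for i in 1; do python3 -m jog '[[0,-0.001,0,0,8],[0,-0.001,0,0,8]]'; python3 -m jog '[[0,-0.001,0,0,8],[0,-0.001,0,0,8]]'; fi 2>/dev/null; done; true
```

```text
bash: syntax error near unexpected token `fi'
bash: `for i in 1; do python3 -m jog '[[0,-0.001,0,0,8],[0,-0.001,0,0,8]]'; python3 -m jog '[[0,-0.001,0,0,8],[0,-0.001,0,0,8]]'; fi 2>/dev/null; done; true'
```

```bash
python3 -m jog '[[0,-0.001,0,0,8],[0,-0.001,0,0,8]]'
```

```text
time: 7.35
tool_pos: [510.8, 108.9, 53.2]
tcp_rot: [179.9, -0.2, 7.6]
ft_force: [-0.1, 0.3, 0.1]
finger_gap: 6.6
```

```bash
python3 -m jog '[[0,-0.001,0,0,8],[0,-0.001,0,0,8]]' | grep -E "pos|ft"; python3 -m jog '[[0,-0.0007,0,0,8],[0,-0.0007,0,0,8]]'| grep -E "pos|ft"
```

```text
tool_pos: [510.9, 109.6, 53.3]
ft_force: [0.8, -4.6, 0.0]
tool_pos: [510.9, 110.0, 53.3]
ft_force: [1.5, -3.3, 1.1]
```

```bash
python3 -m jog '[[0,0.001,0,0,8],[0,0.003,0,0,8],[0,0.008,0,0,8],[0,0.014,0,0,8],[0,0.019,0,0,8],[0,0.019,0,0,8]]'
python3 - <<'E'
from h import *
s=r.sense();p=r.snapshot("wrist");save(p,"w6.png",(200,40,440,280),2.4);print(s["tool_pos"],s["ft_force"])
for k in ("handle_push","nest_home","test_board","stop_pin","pawl_nose"):
        for d in r.pinpoint(p,k)[:2]: print(k,round(d["conf"],2),np.array(d["uv"]),world(p,d["uv"],Z[k],s))
E
```

```text
time: 8.35
tool_pos: [513.5, 90.4, 53.4]
tcp_rot: [179.9, -0.2, 7.5]
ft_force: [-0.5, 0.1, -0.2]
finger_gap: 6.4
[513.49581227  90.42497954  53.38876985] [-0.53066785  0.06448524 -0.15016354]
nest_home 0.4 [309.9  96.1] [500.08933373 172.02340188  37.        ]
test_board 0.71 [314.6 157.8] [505.95061169 144.08500851  37.        ]
test_board 0.56 [568.2 217.3] [642.24965598 130.18606744  37.        ]
stop_pin 0.72 [223.1 213. ] [462.79415305 109.74907151  38.        ]
pawl_nose 0.72 [213.6 148.7] [455.83723294 141.60842471  34.        ]
```

View pics/w6.png

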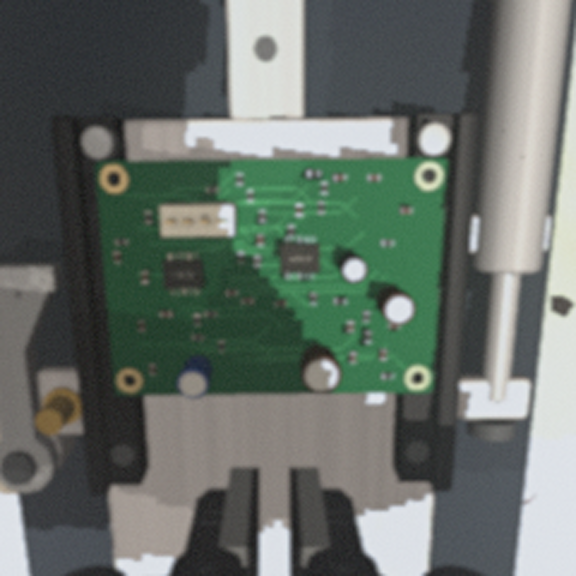

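```bash
python3 -m jog '[[0,0,-0.03,0,4],[0,0,-0.07,0,4],[0,0,-0.085,0,4],[-0.0046,0.03,-0.085,0,4],[-0.0046,0.0704,-0.085,0,4],[-0.0046,0.0704,-0.085,0,4],[-0.0046,0.0704,-0.085,0,4]]'; python3 -m jog '[[0,0,0.03,0,4],[0,0,0.06,0,4],[0,0,0.065,0,4],[0,0,0.065,0,4]]'
```

```text
time: 9.35
tool_pos: [517.7, 20.6, 138.3]
tcp_rot: [179.9, -0.2, 7.5]
ft_force: [0.6, -0.6, -0.5]
finger_gap: 3.4
time: 9.75
tool_pos: [516.5, 21.4, 72.1]
tcp_rot: [180.0, 0.0, 7.5]
ft_force: [0.8, -0.1, 0.9]
finger_gap: 3.4
```

```bash
python3 -m jog '[[0,-0.004,0,0,4],[0,-0.008,0,0,4],[0,-0.012,0,0,4],[0,-0.014,0,0,4],[0,-0.016,0,0,4],[0,-0.018,0,0,4],[0,-0.018,0,0,4]]'
```

```text
time: 10.45
tool_pos: [515.2, 38.9, 73.2]
tcp_rot: [179.9, -0.1, 7.5]
ft_force: [0.8, -3.5, 3.6]
finger_gap: 3.3
```

```bash
python3 -m jog '[[0,-0.004,0,0,4],[0,-0.008,0,0,4],[0,-0.012,0,0,4],[0,-0.016,0,0,4],[0,-0.020,0,0,4],[0,-0.024,0,0,4],[0,-0.028,0,0,4],[0,-0.028,0,0,4]]'
python3 - <<'E'
from h import *
np.set_printoptions(precision=1,suppress=True)
s=r.sense();p=r.snapshot("wrist");print(s["tool_pos"],s["ft_force"])
for k in ("test_board","stop_pin","pawl_nose"):
        for d in r.pinpoint(p,k)[:2]: print(k,round(d["conf"],2),np.array(d["uv"]),world(p,d["uv"],Z[k],s))
E
```

```text
time: 11.25
tool_pos: [511.4, 66.0, 73.2]
tcp_rot: [179.8, -0.1, 7.5]
ft_force: [-1.4, -6.4, 2.0]
finger_gap: 3.4
[511.4  66.   73.2] [-1.4 -6.4  2. ]
test_board 0.87 [325.2  34.6] [501.5 177.8  37. ]
test_board 0.66 [561.4 176. ] [646.1 124.3  37. ]
stop_pin 0.92 [232.7  99.5] [457.7 141.4  38. ]
pawl_nose 0.8 [221.6  97.5] [450.6 141.6  34. ]
```

```bash
python3 -m jog '[[0,-0.004,0,0,4],[0,-0.008,0,0,4],[0,-0.012,0,0,4],[0,-0.015,0,0,4],[0,-0.015,0,0,4]]'
python3 - <<'E'
from h import *
np.set_printoptions(precision=1,suppress=True)
s=r.sense();p=r.snapshot("wrist");print(s["tool_pos"],s["ft_force"])
for k in ("test_board","stop_pin","pawl_nose"):
        for d in r.pinpoint(p,k)[:2]: print(k,round(d["conf"],2),np.array(d["uv"]),world(p,d["uv"],Z[k],s))
E
```

```text
time: 11.95
tool_pos: [509.4, 80.1, 73.3]
tcp_rot: [179.7, -0.1, 7.5]
ft_force: [-0.3, -7.4, 1.0]
finger_gap: 3.3
[509.4  80.1  73.3] [-0.3 -7.4  1. ]
test_board 0.97 [326.5  36.4] [500.3 191.1  37. ]
test_board 0.87 [558.6 195.1] [647.  127.1  37. ]
stop_pin 0.64 [231.6  99.8] [455.2 155.2  38. ]
stop_pin 0.21 [326.3  33.2] [500.  192.2  38. ]
pawl_nose 0.91 [232.9 127. ] [455.3 141.   34. ]
```

```bash
python3 -m jog '[[0,0.004,0,0,4],[0,0.009,0,0,4],[0,0.018,0,0,4],[0,0.03,0,0,4],[0,0.03,0,0,4],[0,0.03,0,0,4]]'
python3 - <<'E'
from h import *
np.set_printoptions(precision=1,suppress=True)
s=r.sense();p=r.snapshot("wrist");save(p,"w7.png",(160,0,480,280),2);print(s["tool_pos"],s["ft_force"])
for k in ("test_board","stop_pin","pawl_nose"):
        for d in r.pinpoint(p,k)[:2]: print(k,round(d["conf"],2),np.array(d["uv"]),world(p,d["uv"],Z[k],s))
E
```

```text
time: 12.75
tool_pos: [513.3, 49.8, 73.4]
tcp_rot: [179.8, -0.1, 7.4]
ft_force: [0.9, -0.1, -0.9]
finger_gap: 3.7
[513.3  49.8  73.4] [ 0.9 -0.1 -0.9]
test_board 0.66 [567.6 152.6] [646.2 121.2  37. ]
stop_pin 0.77 [230.3  59.6] [457.7 144.2  38. ]
pawl_nose 0.84 [229.   67.9] [456.  140.6  34. ]
```

View pics/w7.png

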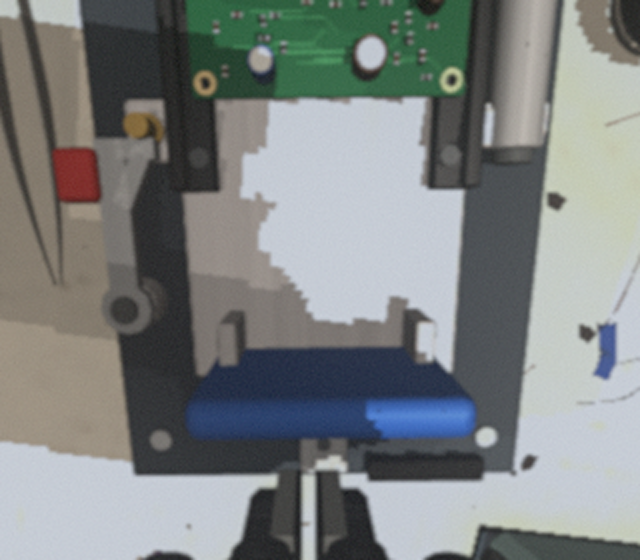

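```bash
python3 -m jog '[[0,0.003,-0.04,0,0],[0,0.003,-0.09,0,0],[0,-0.02,-0.12,0,0],[0,-0.07,-0.12,0,0],[0,-0.12,-0.12,0,0],[0,-0.141,-0.12,0,0],[0,-0.141,-0.12,0,0],[0,-0.141,-0.12,0,0]]'
python3 - <<'E'
from h import *
np.set_printoptions(precision=1,suppress=True)
s=r.sense();p=r.snapshot("wrist");save(p,"w8.png",f=1.25);print(s["tool_pos"],s["ft_force"])
for d in r.pinpoint(p,"start_button_top")[:2]: print(d,world(p,d["uv"],98,s))
for d in r.search_frame(p,"start_button_top")[:2]: print(d)
g=np.array(p["image"]).astype(int);m=((g[...,1]>g[...,0]+60)&(g[...,1]>g[...,2]+50)).astype(np.uint8)
n,l,st,c=cv2.connectedComponentsWithStats(m)
for i in range(1,n):
    if st[i,4]>150: print(st[i],c[i],world(p,c[i],97,s))
E
```

```text
time: 13.75
tool_pos: [494.3, 191.1, 192.6]
tcp_rot: [179.7, -0.1, 7.6]
ft_force: [0.2, -0.3, 0.7]
finger_gap: -0.2
[494.3 191.1 192.6] [ 0.2 -0.3  0.7]
{'uv': [313.7, 104.8], 'conf': 0.68} [482.9 270.   98. ]
{'bbox': [300.4, 88.7, 330.2, 120.2], 'conf': 0.91}
[300  91  28  30 638] [313.  105.6] [482.5 269.4  97. ]
```

View pics/w8.png

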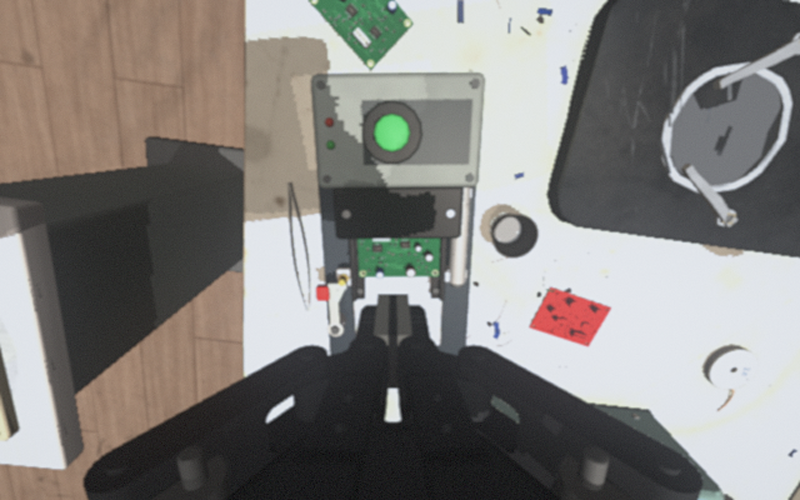

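```bash
python3 -m jog '[[-0.0012,-0.045,0.01,0,0],[-0.0012,-0.0794,0.03,0,0],[-0.0012,-0.0794,0.055,0,0],[-0.0012,-0.0794,0.062,0,0],[-0.0012,-0.0794,0.062,0,0],[-0.0012,-0.0794,0.062,0,0]]'
python3 - <<'E'
from h import *
r.snapshot("wrist") if 0 else None
print(r.sense()["tool_pos"],r.sense()["ft_force"])
E
```

```text
time: 14.5
tool_pos: [484.2, 267.2, 131.2]
tcp_rot: [179.7, -0.1, 7.4]
ft_force: [0.1, 0.4, -0.2]
finger_gap: 0.1
[484.1915649  267.20780258 131.21681774] [ 0.07822345  0.39692592 -0.19596378]
```

```bash
python3 -m jog '[[-0.0012,-0.0025,0.004,0,0],[-0.0012,-0.0025,0.008,0,0],[-0.0012,-0.0025,0.011,0,0],[-0.0012,-0.0025,0.013,0,0],[-0.0012,-0.0025,0.015,0,0],[-0.0012,-0.0025,0.016,0,0],[-0.0012,-0.0025,0.016,0,0]]'; python3 -m jog '[[0,0,0.001,0,0],[0,0,0.0015,0,0],[0,0,0.0015,0,0]]'
```

```text
time: 15.2
tool_pos: [482.9, 269.4, 115.4]
tcp_rot: [179.7, -0.1, 7.4]
ft_force: [0.1, -1.5, 4.0]
finger_gap: 0.1
time: 15.5
tool_pos: [483.0, 269.4, 114.1]
tcp_rot: [179.7, -0.1, 7.4]
ft_force: [-1.5, -1.7, 4.2]
finger_gap: 0.2
```

Not bottomed yet; keep on until the force climbs past 5 N.

```bash
python3 -m jog '[[0,0,0.001,0,0],[0,0,0.0015,0,0],[0,0,0.0015,0,0]]';  python3 -m jog '[[0,0,0.001,0,0],[0,0,0.0015,0,0],[0,0,0.0015,0,0]]'
```

```text
time: 15.8
tool_pos: [483.1, 269.5, 113.9]
tcp_rot: [179.7, -0.1, 7.4]
ft_force: [-5.4, -4.1, 14.1]
finger_gap: -0.1
time: 16.1
tool_pos: [483.1, 269.5, 113.9]
tcp_rot: [179.7, -0.2, 7.4]
ft_force: [-6.1, -4.7, 16.8]
finger_gap: 0.2
```

```bash
python3 -m jog '[[0,0,-0.004,0,0],[0,0,-0.01,0,0],[0,0,-0.04,0,0],[0,0.02,-0.08,0,0],[0,0.06,-0.12,0,0],[0,0.10,-0.15,0,0],[0,0.13,-0.15,0,0],[0,0.13,-0.15,0,0]]'
python3 -m jog '[[0,0,0,0,0],[0,0,0,0,0]]'
python3 - <<'E'
from h import *
np.set_printoptions(precision=1,suppress=True)
s=r.sense();p=r.snapshot("wrist");save(p,"w9.png",(180,0,480,300),2);print(s["tool_pos"],s["ft_force"])
for k in ("test_board","stop_pin","pawl_nose","start_button_top","handle_push"):
        for d in r.pinpoint(p,k)[:2]: print(k,round(d["conf"],2),np.array(d["uv"]),world(p,d["uv"],Z[k],s))
E
```

```text
time: 16.9
tool_pos: [500.6, 138.1, 266.5]
tcp_rot: [179.7, -0.3, 7.2]
ft_force: [0.1, 0.4, -0.1]
finger_gap: -0.3
time: 17.1
tool_pos: [500.3, 138.6, 265.8]
tcp_rot: [179.7, -0.3, 7.2]
ft_force: [0.5, 0.3, 0.4]
finger_gap: -0.1
[500.3 138.6 265.8] [0.5 0.3 0.4]
test_board 0.94 [435.7 192.7] [662.4 130.4  37. ]
test_board 0.65 [320.  137.3] [502.7 182.4  37. ]
stop_pin 0.85 [284.3 162.5] [462.1 146.   38. ]
pawl_nose 0.61 [281.1 163.8] [457.9 143.1  34. ]
start_button_top 0.66 [313.3  45. ] [483.3 270.3  98. ]
handle_push 0.71 [315.1 224.9] [509.3  80.   70. ]
handle_push 0.56 [314.6  44.8] [484. 276.  70.]
```

View pics/w9.png

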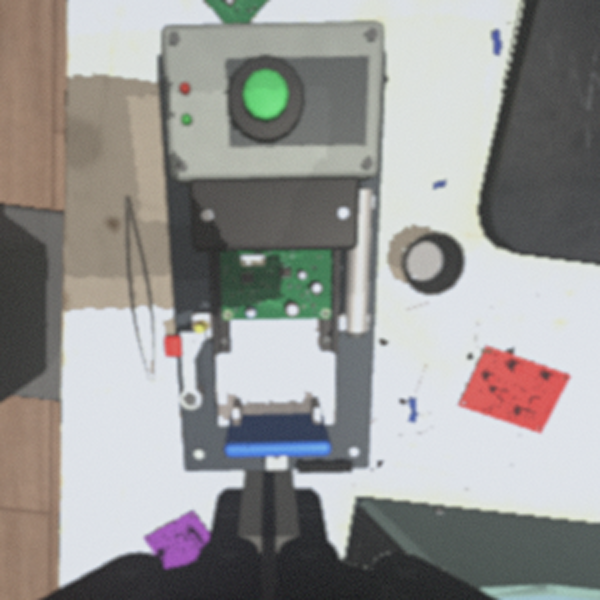

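```bash
python3 -c "
from bench import r
print(r.hand_in())"
```

```text
the job is handed in; nothing more can be done
None
```

The board is seated, the carriage is latched at its middle position and the start button has been pressed. I handed the job in at about 17 s, and no verdict was reported.

- **Board:** I pushed its rear edge until the force rose to about 4.6 N, roughly the 4 N at which the carriage gives, so the carriage may have moved slightly. After I backed off, the stop pin was back within about 3 mm of where it started. The picture showed the board's front edge flush at both pins.
- **Carriage:** I pushed the handle to about 46 mm of travel and saw the pawl drop in, then let go. It sprang back to about 35 mm, against the 36 mm expected, with the stop pin against the pawl's nose and the hand off the handle.
- **Button:** I pressed until it stopped hard, with the force jumping from 4 N to about 15 N, about 6 mm down. There was also about 7 N of sideways force while it was held at the bottom. I then released it and moved well clear.

In the last picture the carriage was still latched and the board was lying in its nest. The button looked up, but that view is from above and is weak evidence of its height. The loupe, tweezers and neighbouring boards looked unmoved. The parts tin, flux bottle and pen were out of view at the end, and the arm did not go near the tin or bottle. I did not recheck whether the board was flush after latching, because its front edge was under the hood.

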